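# Draw the round-ended blank to the stop

## Task

On the marking-out board two flat steel blanks lie side by side in their guide lanes, pushed back towards the rear. Press down on top of the blank with the half-round far end and draw it along its lane towards you, without lifting it out, until its straight near edge rests against the front stop. Leave the other blank, the square-cornered one, at the back and the centre punch lying on the middle rib.

Things in the scene. Friction and masses are not known exactly. Their poses are not given: they have to be found in the camera images.
- board: Fixed plywood board 262 (x) by 250 (y) mm with dark steel rails, turned up to 17 degrees. Origin at the centre of its underside; x along the lanes from front stop (near the robot) to rear fence, y across to the left. Bed top at z = 24 mm, rail tops at z = 32. Two lanes 96 wide, centred on y = +61 and -61, with a rib 26 wide between. Inner faces: front stop x = -119, rear fence x = +119.
- stop_face (a point): Point on the board at the middle of the front stop's inner face, at the height of the rail tops (x = -119, y = 0, z = 32 mm in the board's frame), with the board's axes.
- round_blank: Blank to draw: loose steel plate 120 long (x), 90 wide (y), 5 mm thick, 0.25 kg, straight near edge, half-round far end (radius 45). In the left or right lane near the rear fence. Origin mid length and width on its underside; near edge at x = -60 mm, x to the rear. Oiled, slides easily; fingertips pressing its top with 5 to 20 N grip it and carry it along, and slip over it once it is at the stop.
- round_blank_near_edge (a point): Middle of the straight near edge of the round-ended blank, at its upper face (x = -60, y = 0, z = 5 mm in its frame).
- square_blank: The other blank, to be left at the back: same steel, 120 x 90 x 5 mm, plain rectangle with four square corners, in the other lane. Same origin and axes as the round-ended one.
- centre_punch: Steel centre punch 127 mm long, 12 mm thick, lying loose along the top of the board's middle rib, so its upper side is about 43 mm above the bench. Origin at the middle of its underside, its length along its own y axis.
Not all that is in view belongs to the job. What is shaped like the round_blank but green is not meant.

How it is judged (in metres and radians):
At the end, for the whole second after the job is handed in: The round-ended blank lies flat in its lane on the bed, at rest, its straight near edge within 10 mm of the front stop's inner face and square to it within 10 degrees; the square-cornered blank is within 20 mm and the centre punch within 25 mm of where they were (x of round_blank_near_edge in the frame of stop_face below 0.01 m and z of round_blank in the frame of board between 0.02 and 0.028 m and angle between the x axis of round_blank and the x axis of board, either way round below 0.17 rad and angle between round_blank's own z axis and vertical below 0.06 rad and distance of square_blank from where it was at the start of the episode below 0.02 m and distance of centre_punch from where it was at the start of the episode below 0.025 m and linear speed of round_blank below 0.01 m/s); the robot touches nothing.
It fails at once if the round-ended blank is lifted out of its lane (more than 15 mm above the bed, or tipped by more than 20 degrees) (z of round_blank in the frame of board above 0.039 m or angle between round_blank's own z axis and vertical above 0.35 rad).
It fails at once if the square-cornered blank is drawn away (more than 30 mm) (distance of square_blank from where it was at the start of the episode above 0.03 m).
It fails at once if the centre punch is knocked off the rib (distance of centre_punch from where it was at the start of the episode above 0.04 m).
It also fails if it takes over 32 s, if anything falls off the work surface, if the arm or the gripper's body presses on something with over 40 N, if the wrist force passes 120 N, or if a joint passes its speed limit or range.

## Robot

A 6-joint arm with a two-finger parallel gripper is mounted at the origin on a cart in front of the work surface, level with it; the furniture and walls round the work are solid. World frame = base frame: x ahead of the robot, y to its left, z up, the work surface at z = 0. Lengths are in m, angles in degrees, forces in N, time in s.
With the tool pointing down it reaches from about 0.25 to 0.85 m from the base axis. Payload 12.5 kg.
Tool frame: the origin (TCP) lies midway between the tips of the shut fingers; the grasp point (between the pads) lies behind it (tcp_to_grasp is the z of the grasp point in the tool frame, in m); z points along the fingers, y is the direction in which the jaws open and shut (so a half turn about z gives the same grasp; the last joint's range is limited). The gripper opens to 93 mm and grips with 3 to 60 N. Pads are 15 mm wide; open, the fingers measure 128 mm over their backs; the gripper's body (75 mm by 188 mm) begins 65 mm behind the grasp point.
Start: joints at [-4.847, 20.094, 94.641, -0, 65.266, -4.847], TCP at [0.55, 0, 0.219] pointing down, gripper open.
Joint ranges: [-157.81, 157.81], [-45, 120.19], [0.68, 151.7], [-89.99, 269.99], [4.06, 180], [-164.3, 164.3]. Speed limits (degrees/s): [127.2, 127.2, 159.86, 180, 180, 180].

## Interface

Orientations are given as [roll, pitch, yaw] about the fixed x, y, z axes, in that order (R = Rz(yaw) Ry(pitch) Rx(roll)).
In Python, from plant import * gives the robot as it stands.
- The arm moves only by the shell command python3 -m handwheel 'ROWS'. ROWS is JSON, a list of rows, each an object of numbers: "claw": the closure, from 0 (fully open) to 1 (shut); "dx", "dy", "dz": the shift along the tool's x, y, z in mm; "rx", "ry", "rz": the turn, a rotation vector about the tool's x, y, z in rad. In form: [{"claw": .., "dx": .., "dy": .., "dz": .., "rx": .., "ry": .., "rz": ..}, ...]. A call has 1 to 5 rows; each row shifts and turns the pose as measured when the row begins, along the tool's axes as they then stand; what a row does not reach is not made up. A row lasts 1/8 s, in which the tool goes at most 62.5 mm and 10.7 degrees, less where a joint would pass 70% of its speed; a pose out of reach is approached as far as the arm can. A call is refused whole if a number of a shift passes 62.5 or a number of a turn 0.188, either way. A call with a gripper value outside its range is refused whole. The fingers move at their own pace and stop on an object; the grip force is fixed at half the most. Time passes only in rows, so rows that do not move let the fingers close. It gives the time, the measured TCP pose, the force and the opening at its end, in the units of the state.
- get_obs(): the state, without advancing time (a new reading comes with each control period).
- capture(name): name is "scene" or "side" or "wrist"; returns a dict with "frame" (400x640x3 uint8, red, green, blue), "fov_y" (degrees; the focal length in pixels is half the picture's height over the tangent of half this angle, whatever the lens; pixels are square), "cx", "cy" (the principal point, pixels), "origin" and "rotation" of the camera in the world; the wrist camera has in their place "tool_from_camera" (4x4, takes a point from camera to tool coordinates, whose origin is the TCP and whose axes are the flange's). Camera axes: x right, y up, looking along -z (the intrinsics and any distortion apply to the point x, -y, -z); pixel columns grow to the right and rows downward; lengths in m; the calibration is good to about 2 mm. A picture is of the moment at which its call begins: read the wrist's pose just before it. There is no depth.
- close_job(): hands the job in, once; it reports no verdict.
The state is a dict: "t": time; "joint_positions": joint angles; "joint_vel": joint speeds; "tau": joint torques, N m; "ee_pos": TCP position; "ee_rot": TCP orientation; "contact_force": force on the tool from outside, world axes, zero at the start; "ft_torque": the same for the moment, N m; "finger_gap": finger opening in m.
Only numpy, scipy, OpenCV 4.12 (cv2) and the standard library are available. Lean on these libraries where they do the work, as an engineer would, in place of code of your own. Each camera call takes 0.05 s, during which the arm holds its last target.

## Working session

There is one attempt and no reset: what is moved stays moved. The work goes in short steps, Python scripts to look and compute and a shell command to move; the robot and the scene stay as the last step left them, time stands still between calls to the robot, and variables do not carry over. Pictures are saved under pics/ and viewed, and the job is handed in when it is done.

```bash
ls; mkdir -p pics; python3 - <<'E'
from plant import *
import cv2
o=get_obs()
for k,v in o.items(): print(k,v)
for n in ["scene","side","wrist"]:
    c=capture(n); cv2.imwrite(f"pics/{n}0.png",c["frame"][:,:,::-1])
    print(n,{k:v for k,v in c.items() if k!="frame"})
E
```

```text
pics
t 0.0
joint_positions [-4.84641803e+00  2.01250287e+01  9.46762306e+01  8.54288940e-04
  6.52655071e+01 -4.84614212e+00]
joint_vel [ 0.1010837  -0.1265956  -0.0556705  -0.00073392 -0.00495015  0.00923375]
tau [ 1.41757551e-03 -4.97321892e+01 -2.85254824e+01  6.99741254e-02
  2.57699919e-02 -1.73020858e-04]
ee_pos [5.49660996e-01 6.58178423e-05 2.18099595e-01]
ee_rot [-1.79933538e+02 -6.41316711e-03  8.99993625e+01]
contact_force [ 0.09703987 -0.78011671  0.55883518]
ft_torque [0.01245887 0.0026237  0.02257222]
finger_gap 0.09282179521822474
scene {'fov_y': 51.36788717025545, 'cx': 326.08428205150875, 'cy': 201.5012620696326, 'origin': array([ 0.15690315, -0.54462982,  0.67234484]), 'rotation': array([ 42.48176931,  -1.0874463 , -40.21554096])}
side {'fov_y': 46.10164538641543, 'cx': 318.5624616535965, 'cy': 194.12079131197004, 'origin': array([ 0.52915219, -0.82465533,  0.49450853]), 'rotation': array([58.40222613,  1.44057291, -0.87821346])}
wrist {'fov_y': 61.49305656695644, 'cx': 317.00011495117525, 'cy': 203.34938414243453, 'tool_from_camera': array([[ 7.19051771e-04,  9.58775797e-01,  2.84162723e-01,
         7.94140205e-02],
       [ 9.99999318e-01, -9.50962957e-04,  6.78164206e-04,
         3.58384402e-04],
       [ 9.20435651e-04,  2.84162041e-01, -9.58775827e-01,
        -1.65746222e-01],
       [ 0.00000000e+00,  0.00000000e+00,  0.00000000e+00,
         1.00000000e+00]])}
```

View pics/scene0.png

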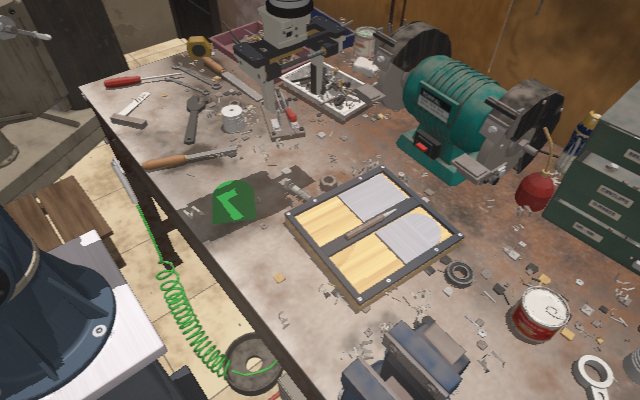

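View pics/side0.png

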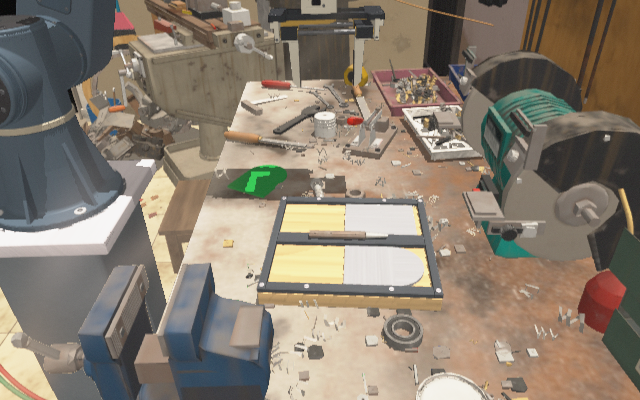

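View pics/wrist0.png

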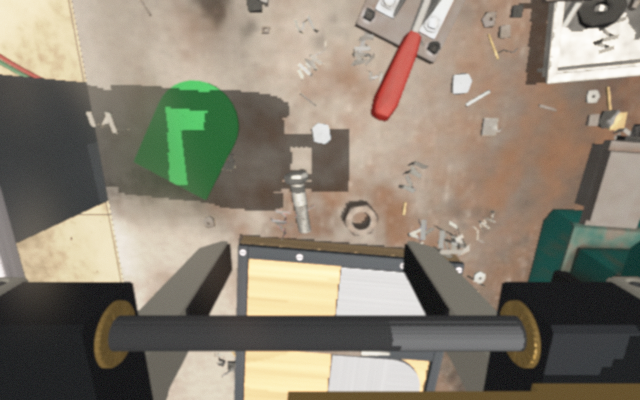

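Scene candidates: the green round-ended plate at (232,202), which is ruled out by colour; the grey square-cornered plate at (376,197), in the left lane; and the grey plate with a rounded far end at (412,233), in the right lane. The last fits. I'll confirm it in a crop and measure the blanks with masks.

```bash
cat > h.py <<'E'
import numpy as np, cv2
from scipy.spatial.transform import Rotation as R
from plant import *
def ray(c,u,v,T=None):
    f=200/np.tan(np.radians(c["fov_y"]/2))
    d=np.array([(u-c["cx"])/f,-(v-c["cy"])/f,-1.])
    if "origin" in c:
        return np.array(c["origin"]),R.from_euler("xyz",c["rotation"],degrees=True).apply(d)
    o=T; M=np.eye(4); M[:3,:3]=R.from_euler("xyz",o["ee_rot"],degrees=True).as_matrix(); M[:3,3]=o["ee_pos"]
    M=M@c["tool_from_camera"]; return M[:3,3],M[:3,:3]@d
def onz(c,u,v,z,T=None):
    p,d=ray(c,u,v,T); return p+d*(z-p[2])/d[2]
def proj(c,P):
    f=200/np.tan(np.radians(c["fov_y"]/2))
    q=R.from_euler("xyz",c["rotation"],degrees=True).inv().apply(np.array(P)-c["origin"])
    return c["cx"]+f*q[0]/-q[2], c["cy"]-f*q[1]/-q[2]
E
python3 - <<'E'
from h import *
cr={"scene":(270,150,210,165),"side":(245,185,210,135)}
for n in cr:
    c=capture(n); g=c["frame"][:,:,::-1]; x,y,w,h=cr[n]
    print(n,"tcp px",proj(c,get_obs()["ee_pos"]))
    cv2.imwrite(f"pics/{n}_crop.png",cv2.resize(g[y:y+h,x:x+w],None,fx=3.5,fy=3.5,interpolation=cv2.INTER_CUBIC))
    hsv=cv2.cvtColor(np.ascontiguousarray(g),cv2.COLOR_BGR2HSV)
    for nm,lo,hi in [("grey",(0,0,120),(179,45,255)),("wood",(15,50,140),(30,255,255))]:
        m=cv2.inRange(hsv,lo,hi); k=np.zeros_like(m);k[y:y+h,x:x+w]=255; m&=k
        m=cv2.morphologyEx(m,cv2.MORPH_OPEN,np.ones((3,3)))
        cs,_=cv2.findContours(m,cv2.RETR_EXTERNAL,cv2.CHAIN_APPROX_NONE)
        for q in cs:
            if cv2.contourArea(q)<400: continue
            z=.029 if nm=="grey" else .024
            W=np.array([onz(c,*p[0],z)[:2] for p in q])
            mm=W.astype(np.float32)*1000
            print(nm,cv2.boundingRect(q),cv2.contourArea(q),"minrect mm",[np.round(v,1) for v in cv2.minAreaRect(mm)])
E
```

```text
scene tcp px (np.float64(294.2095742101183), np.float64(102.10182032621982))
grey (360, 283, 120, 32) 1757.5 minrect mm [array([ 523.7, -377.6]), array([ 60.2, 206.4]), np.float64(50.3)]
grey (270, 225, 85, 90) 3683.5 minrect mm [array([ 418.5, -204.6]), array([204.2, 141.1]), np.float64(55.0)]
grey (376, 214, 65, 50) 1984.0 minrect mm [array([ 622.9, -275.6]), array([ 90.9, 121.1]), np.float64(84.8)]
grey (339, 174, 67, 48) 1683.5 minrect mm [array([ 632.2, -152.1]), array([ 91.6, 121.4]), np.float64(85.3)]
wood (330, 233, 74, 61) 2354.0 minrect mm [array([ 510.2, -262.7]), array([ 94.6, 109.3]), np.float64(84.8)]
wood (296, 197, 66, 50) 1772.0 minrect mm [array([ 520.4, -140.6]), array([ 92.9, 107.8]), np.float64(84.7)]
side tcp px (np.float64(326.8781277374466), np.float64(84.68049060968553))
grey (267, 306, 43, 14) 402.0 minrect mm [array([ 483. , -368.8]), array([23.7, 57.5]), np.float64(87.7)]
grey (343, 245, 81, 46) 2920.5 minrect mm [array([ 623.2, -281.3]), array([102.4, 119.5]), np.float64(84.5)]
grey (245, 207, 27, 102) 1385.5 minrect mm [array([ 432. , -229.4]), array([ 45.6, 256.1]), np.float64(6.7)]
grey (345, 204, 72, 34) 2048.0 minrect mm [array([ 633.3, -157.7]), array([ 99.8, 120.2]), np.float64(86.9)]
wood (257, 292, 186, 28) 2317.5 minrect mm [array([ 564.7, -356.3]), array([ 46.8, 261. ]), np.float64(84.9)]
wood (268, 244, 77, 40) 2644.5 minrect mm [array([ 509. , -260.5]), array([ 91. , 111.5]), np.float64(84.9)]
wood (280, 204, 66, 29) 1614.5 minrect mm [array([ 519. , -137.6]), array([ 87.5, 111.7]), np.float64(86.9)]
```

```bash
python3 - <<'E'
import cv2
cv2.imwrite("pics/both.png",cv2.resize(cv2.imread("pics/scene_crop.png"),(735,577)))
E
```

```text
(no output)
```

View pics/both.png

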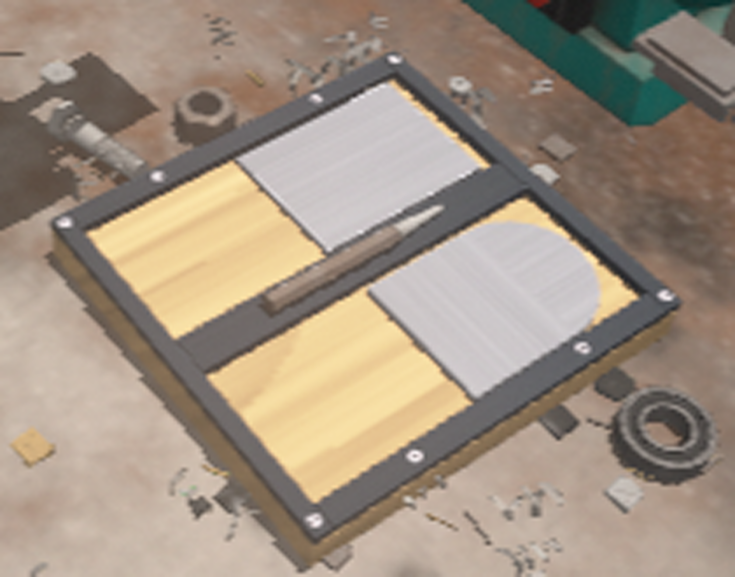

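View pics/side_crop.png

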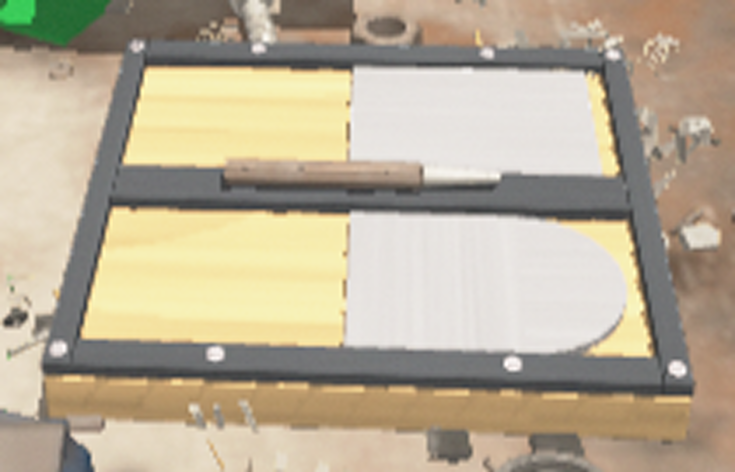

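The crop confirms it. The right-lane blank at scene (412,233) has the straight near edge and half-round far end, measures 121 x 91 mm (120 x 90 expected), and is centred at about (0.623, -0.276). The lane yaw is about -5.5°. The punch lies on the rib at about (350,228). The tool axes here are dx=+Y, dy=+X and dz=down, so I'll shut the claw and go over the blank.

```bash
python3 -m handwheel '[{"claw":1,"dx":-55,"dy":13,"dz":0,"rx":0,"ry":0,"rz":0},{"claw":1,"dx":-55,"dy":13,"dz":0,"rx":0,"ry":0,"rz":0},{"claw":1,"dx":-55,"dy":13,"dz":10,"rx":0,"ry":0,"rz":0},{"claw":1,"dx":-55,"dy":13,"dz":20,"rx":0,"ry":0,"rz":0},{"claw":1,"dx":-50,"dy":13,"dz":30,"rx":0,"ry":0,"rz":0}]'
```

```text
t: 0.88
ee_pos: [0.6182, -0.2751, 0.1594]
ee_rot: [179.8, 0.1, 90.3]
contact_force: [0.8, 0.9, 0.7]
finger_gap: 0.0476
```

```bash
python3 -m handwheel '[{"claw":1,"dx":0,"dy":0,"dz":40,"rx":0,"ry":0,"rz":0},{"claw":1,"dx":0,"dy":0,"dz":40,"rx":0,"ry":0,"rz":0},{"claw":1,"dx":0,"dy":0,"dz":20,"rx":0,"ry":0,"rz":0},{"claw":1,"dx":0,"dy":0,"dz":5,"rx":0,"ry":0,"rz":0},{"claw":1,"dx":0,"dy":0,"dz":0,"rx":0,"ry":0,"rz":0}]'
python3 - <<'E'
from h import *
o=get_obs();print(o["ee_pos"],o["finger_gap"],o["contact_force"])
for n,(x,y,w,h) in {"scene":(270,60,210,205),"side":(225,115,250,205)}.items():
    c=capture(n);print(proj(c,o["ee_pos"]))
    cv2.imwrite(f"pics/{n}_1.png",cv2.resize(c["frame"][y:y+h,x:x+w,::-1],None,fx=2.8,fy=2.8))
E
```

```text
t: 1.5
ee_pos: [0.6182, -0.2792, 0.0496]
ee_rot: [179.8, 0.1, 90.1]
contact_force: [0.1, -0.1, -0.4]
finger_gap: 0.0015
[ 0.61818587 -0.27917345  0.04959306] 0.001476549314490606 [ 0.12816645 -0.10678266 -0.36312652]
(np.float64(413.9607983173544), np.float64(229.4116087056703))
(np.float64(380.4193262505761), np.float64(255.16796615376416))
```

View pics/scene_1.png

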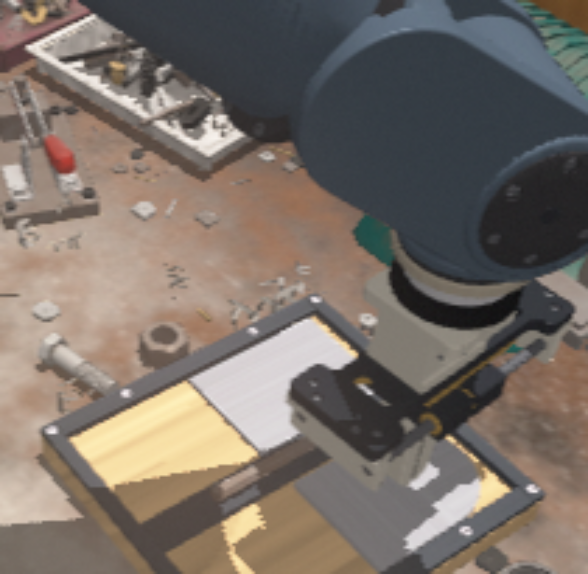

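View pics/side_1.png

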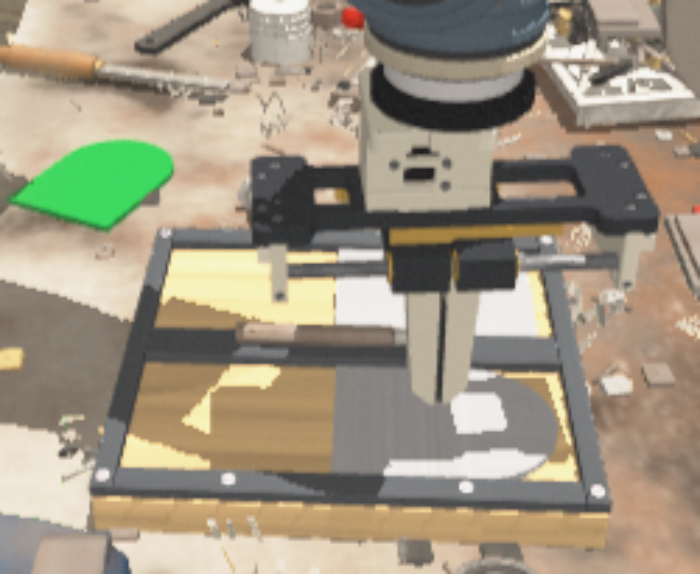

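Both views show the shut tips over the round blank, about at its middle (side crop (440,400)) and clear of the punch. I'll lower to contact.

```bash
python3 -m handwheel '[{"claw":1,"dx":1,"dy":0,"dz":12,"rx":0,"ry":0,"rz":0},{"claw":1,"dx":1,"dy":0,"dz":3,"rx":0,"ry":0,"rz":0},{"claw":1,"dx":0,"dy":0,"dz":2,"rx":0,"ry":0,"rz":0},{"claw":1,"dx":0,"dy":0,"dz":1,"rx":0,"ry":0,"rz":0}]'
```

```text
t: 2.1
ee_pos: [0.6195, -0.2774, 0.033]
ee_rot: [179.6, 0.2, 90.1]
contact_force: [-0.2, -0.1, 0.1]
finger_gap: 0.0009
```

```bash
python3 -m handwheel '[{"claw":1,"dx":0,"dy":0,"dz":2,"rx":0,"ry":0,"rz":0},{"claw":1,"dx":0,"dy":0,"dz":1,"rx":0,"ry":0,"rz":0},{"claw":1,"dx":0,"dy":0,"dz":1,"rx":0,"ry":0,"rz":0}]'
```

```text
t: 2.48
ee_pos: [0.6197, -0.2776, 0.0293]
ee_rot: [179.6, 0.2, 90.1]
contact_force: [-1.2, 0.9, 7.5]
finger_gap: 0.0005
```

```bash
python3 -m handwheel '[{"claw":1,"dx":0,"dy":0,"dz":1,"rx":0,"ry":0,"rz":0},{"claw":1,"dx":0.5,"dy":-5,"dz":1,"rx":0,"ry":0,"rz":0}]'
```

```text
t: 2.72
ee_pos: [0.6163, -0.2778, 0.0293]
ee_rot: [179.4, 0.3, 90.1]
contact_force: [1.2, -0.8, 5.8]
finger_gap: 0.0008
```

```bash
python3 -m handwheel '[{"claw":1,"dx":1,"dy":-6,"dz":1.8,"rx":0,"ry":0,"rz":0},{"claw":1,"dx":1,"dy":-8,"dz":1.8,"rx":0,"ry":0,"rz":0},{"claw":1,"dx":1,"dy":-8,"dz":1.8,"rx":0,"ry":0,"rz":0},{"claw":1,"dx":1,"dy":-8,"dz":1.8,"rx":0,"ry":0,"rz":0}]'
python3 - <<'E'
from h import *
for n,(x,y,w,h) in {"side":(225,115,250,205)}.items():
    c=capture(n)
    cv2.imwrite(f"pics/{n}_2.png",cv2.resize(c["frame"][y:y+h,x:x+w,::-1],None,fx=2.8,fy=2.8))
E
```

```text
t: 3.22
ee_pos: [0.5931, -0.2772, 0.0294]
ee_rot: [178.3, 0.8, 90.1]
contact_force: [2.8, 0.2, 10.6]
finger_gap: 0.0003
```

View pics/side_2.png

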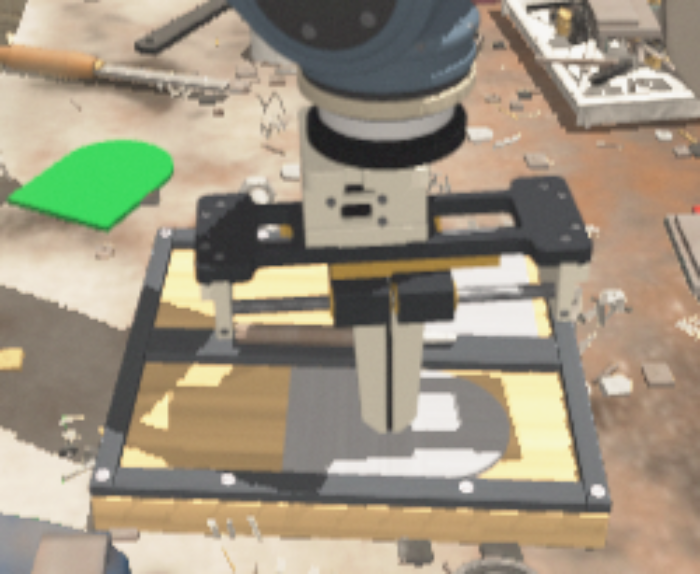

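The blank follows the tips (near edge now at side crop x≈288, was 333). The tool tilts slightly and lags in y, so I'm correcting both.

```bash
python3 -m handwheel '[{"claw":1,"dx":2,"dy":-8,"dz":1.8,"rx":0.03,"ry":0.014,"rz":0},{"claw":1,"dx":2,"dy":-8,"dz":1.8,"rx":0.01,"ry":0.004,"rz":0},{"claw":1,"dx":2,"dy":-8,"dz":1.8,"rx":0.01,"ry":0.004,"rz":0},{"claw":1,"dx":2,"dy":-8,"dz":1.8,"rx":0.01,"ry":0.004,"rz":0}]'
```

```text
t: 3.78
ee_pos: [0.5667, -0.2726, 0.0293]
ee_rot: [-179.1, -0.2, 90.1]
contact_force: [1.6, -0.0, 10.2]
finger_gap: 0.0004
```

```bash
python3 -m handwheel '[{"claw":1,"dx":1,"dy":-8,"dz":1.8,"rx":-0.01,"ry":0,"rz":0},{"claw":1,"dx":1.5,"dy":-8,"dz":1.8,"rx":0.003,"ry":0.004,"rz":0},{"claw":1,"dx":1.5,"dy":-8,"dz":1.8,"rx":0.003,"ry":0.004,"rz":0},{"claw":1,"dx":1.5,"dy":-8,"dz":1.8,"rx":0.003,"ry":0.004,"rz":0},{"claw":1,"dx":1.5,"dy":-8,"dz":1.8,"rx":0.003,"ry":0.004,"rz":0}]'
python3 - <<'E'
from h import *
for n,(x,y,w,h) in {"side":(225,115,250,205)}.items():
    c=capture(n)
    cv2.imwrite(f"pics/{n}_3.png",cv2.resize(c["frame"][y:y+h,x:x+w,::-1],None,fx=2.8,fy=2.8))
E
```

```text
t: 4.4
ee_pos: [0.5347, -0.2702, 0.0293]
ee_rot: [179.7, -0.5, 90.1]
contact_force: [2.5, -0.1, 11.4]
finger_gap: 0.0004
```

View pics/side_3.png

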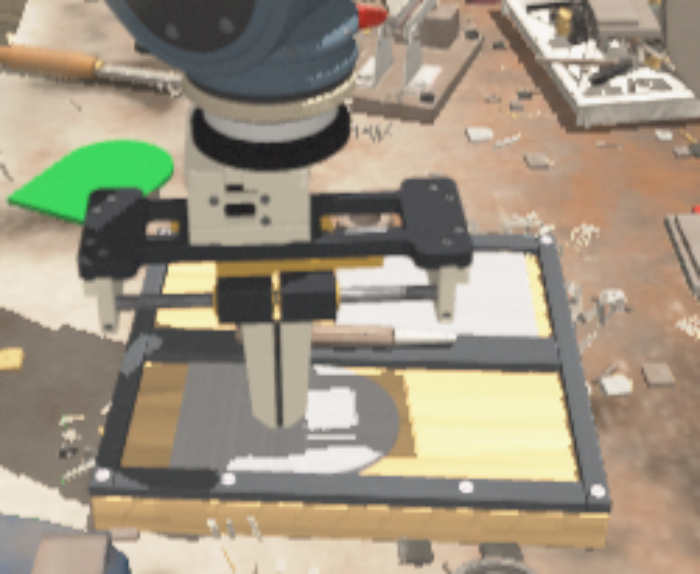

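About 27 mm remains. I'll carry on to the stop and watch the x force.

```bash
python3 -m handwheel '[{"claw":1,"dx":1.5,"dy":-7,"dz":1.8,"rx":0.003,"ry":0.008,"rz":0},{"claw":1,"dx":1.5,"dy":-7,"dz":1.8,"rx":0.003,"ry":0.004,"rz":0},{"claw":1,"dx":1,"dy":-6,"dz":1.8,"rx":0.003,"ry":0.004,"rz":0}]'; python3 -m handwheel '[{"claw":1,"dx":0.5,"dy":-5,"dz":1.8,"rx":0,"ry":0,"rz":0},{"claw":1,"dx":0.5,"dy":-5,"dz":1.8,"rx":0.00,"ry":0.00,"rz":0}]'
```

```text
t: 4.82
ee_pos: [0.5193, -0.2691, 0.0293]
ee_rot: [179.5, -1.0, 90.1]
contact_force: [1.4, 0.9, 11.1]
finger_gap: 0.0005
t: 5.08
ee_pos: [0.513, -0.2702, 0.0293]
ee_rot: [178.9, -0.7, 90.1]
contact_force: [3.0, 2.3, 13.1]
finger_gap: 0.0003
```

```bash
python3 -m handwheel '[{"claw":1,"dx":1,"dy":-5,"dz":1.6,"rx":0.01,"ry":-0.005,"rz":0},{"claw":1,"dx":0.5,"dy":-5,"dz":1.6,"rx":0.01,"ry":0.00,"rz":0}]'; python3 -m handwheel '[{"claw":1,"dx":0.5,"dy":-5,"dz":1.6,"rx":0.01,"ry":0,"rz":0},{"claw":1,"dx":0.5,"dy":-5,"dz":1.6,"rx":0.01,"ry":0.00,"rz":0}]'
python3 - <<'E'
from h import *
for n,(x,y,w,h) in {"side":(225,115,250,205)}.items():
    c=capture(n)
    cv2.imwrite(f"pics/{n}_4.png",cv2.resize(c["frame"][y:y+h,x:x+w,::-1],None,fx=2.8,fy=2.8))
E
```

```text
t: 5.32
ee_pos: [0.5064, -0.2702, 0.0293]
ee_rot: [179.6, -0.1, 90.0]
contact_force: [3.9, 0.6, 9.0]
finger_gap: 0.0006
t: 5.58
ee_pos: [0.5002, -0.2711, 0.0293]
ee_rot: [-179.7, 0.2, 90.0]
contact_force: [3.9, -0.5, 9.2]
finger_gap: 0.0001
```

View pics/side_4.png

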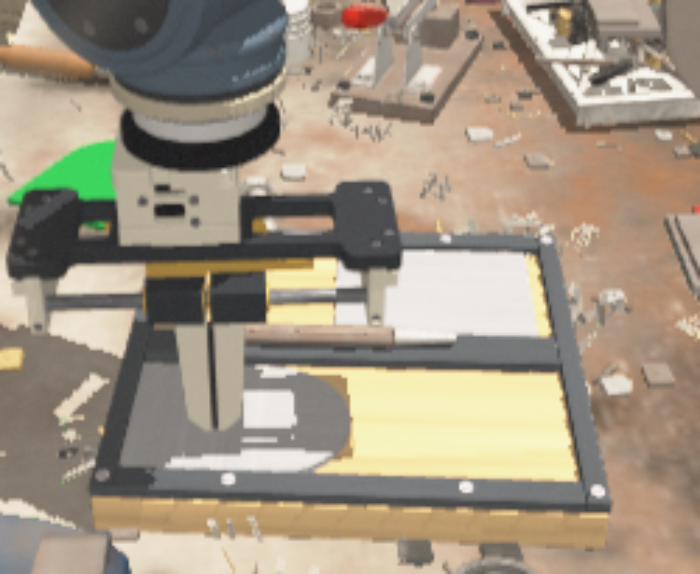

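The near edge looks to be at the stop (side crop x≈127), and the x force levels at 3.9 N as the tips start to slip. I'll lift straight up and clear, then check.

```bash
python3 -m handwheel '[{"claw":1,"dx":0,"dy":-4,"dz":1.5,"rx":0,"ry":0,"rz":0},{"claw":1,"dx":0,"dy":0,"dz":-5,"rx":0,"ry":0,"rz":0},{"claw":1,"dx":0,"dy":0,"dz":-30,"rx":0,"ry":0,"rz":0},{"claw":1,"dx":0,"dy":0,"dz":-50,"rx":0,"ry":0,"rz":0},{"claw":1,"dx":0,"dy":0,"dz":-50,"rx":0,"ry":0,"rz":0}]';python3 -m handwheel '[{"claw":1,"dx":50,"dy":0,"dz":-30,"rx":0,"ry":0,"rz":0},{"claw":1,"dx":55,"dy":0,"dz":-10,"rx":0,"ry":0,"rz":0},{"claw":1,"dx":55,"dy":0,"dz":0,"rx":0,"ry":0,"rz":0},{"claw":1,"dx":55,"dy":0,"dz":0,"rx":0,"ry":0,"rz":0},{"claw":1,"dx":50,"dy":0,"dz":0,"rx":0,"ry":0,"rz":0}]'
python3 - <<'E'
from h import *
cr={"scene":(270,150,210,165),"side":(245,185,210,135)}
for n in cr:
    c=capture(n); g=c["frame"][:,:,::-1]; x,y,w,h=cr[n]
    cv2.imwrite(f"pics/{n}_end.png",cv2.resize(g[y:y+h,x:x+w],None,fx=3.5,fy=3.5,interpolation=cv2.INTER_CUBIC))
    hsv=cv2.cvtColor(np.ascontiguousarray(g),cv2.COLOR_BGR2HSV)
    for nm,lo,hi in [("grey",(0,0,120),(179,45,255)),("wood",(15,50,140),(30,255,255))]:
        m=cv2.inRange(hsv,lo,hi); k=np.zeros_like(m);k[y:y+h,x:x+w]=255; m&=k
        m=cv2.morphologyEx(m,cv2.MORPH_OPEN,np.ones((3,3)))
        cs,_=cv2.findContours(m,cv2.RETR_EXTERNAL,cv2.CHAIN_APPROX_NONE)
        for q in cs:
            if cv2.contourArea(q)<400: continue
            z=.029 if nm=="grey" else .024
            mm=np.array([onz(c,*p[0],z)[:2] for p in q]).astype(np.float32)*1000
            print(n,nm,cv2.boundingRect(q),"minrect mm",[np.round(v,1) for v in cv2.minAreaRect(mm)])
E
```

```text
t: 6.25
ee_pos: [0.4962, -0.2702, 0.1654]
ee_rot: [-179.6, 0.1, 90.0]
contact_force: [-0.4, -1.0, -0.3]
finger_gap: 0.0007
t: 6.88
ee_pos: [0.4981, -0.0009, 0.2113]
ee_rot: [179.9, 0.3, 89.7]
contact_force: [0.5, -0.4, 0.2]
finger_gap: 0.0007
scene grey (358, 282, 83, 33) minrect mm [array([ 497.2, -354.3]), array([ 62.3, 142.6]), np.float64(50.3)]
scene grey (331, 238, 69, 56) minrect mm [array([ 512.2, -267.1]), array([ 90.1, 118.9]), np.float64(84.9)]
scene grey (270, 225, 85, 90) minrect mm [array([ 418.5, -204.6]), array([204.2, 141.1]), np.float64(55.0)]
scene grey (339, 174, 67, 48) minrect mm [array([ 632.2, -152. ]), array([ 92.1, 121.3]), np.float64(84.9)]
scene wood (366, 207, 85, 61) minrect mm [array([ 617.5, -272.5]), array([ 94.7, 148. ]), np.float64(84.8)]
scene wood (296, 197, 66, 49) minrect mm [array([ 520.4, -140.6]), array([ 92.9, 107.8]), np.float64(84.7)]
side grey (267, 306, 41, 14) minrect mm [array([ 481.5, -368.8]), array([23.7, 54.5]), np.float64(87.8)]
side grey (267, 244, 83, 45) minrect mm [array([ 512.4, -272.4]), array([101. , 119.5]), np.float64(84.7)]
side grey (245, 207, 26, 102) minrect mm [array([ 431. , -229.4]), array([ 43.7, 255.9]), np.float64(6.7)]
side grey (345, 204, 72, 34) minrect mm [array([ 633.3, -157.7]), array([ 99.8, 120.2]), np.float64(86.9)]
side wood (257, 292, 186, 28) minrect mm [array([ 564.7, -356.3]), array([ 46.8, 261. ]), np.float64(84.9)]
side wood (336, 246, 95, 41) minrect mm [array([ 621.3, -270.9]), array([ 90.7, 141.1]), np.float64(85.0)]
side wood (280, 204, 66, 29) minrect mm [array([ 519. , -137.6]), array([ 87.5, 111.7]), np.float64(86.9)]
```

View pics/scene_end.png

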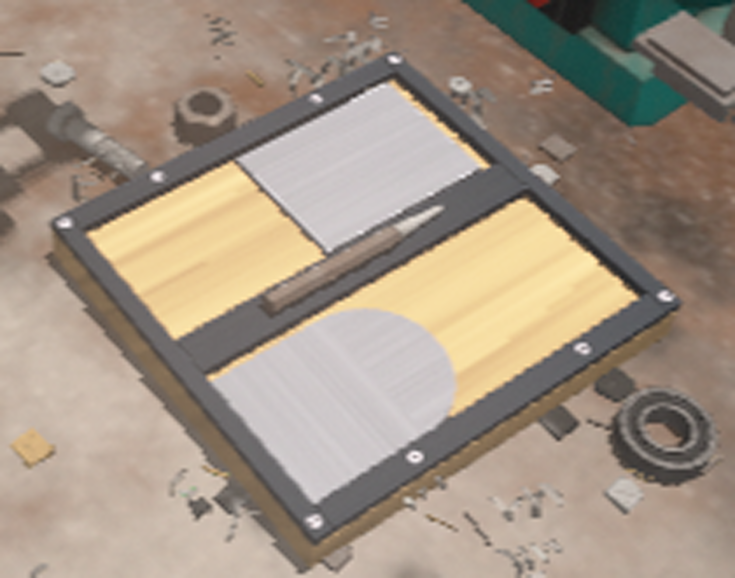

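View pics/side_end.png

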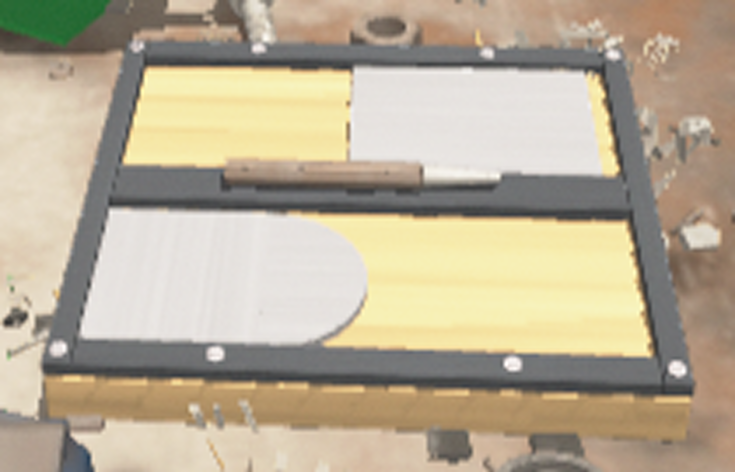

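Both views show the round blank hard up against the front stop and square to it, with no wood visible in front of it. The blank moved about 111 mm while the tips moved about 123 mm, so they slipped at the stop. The square blank and punch are unchanged.

```bash
python3 -c "
from plant import *
print(close_job())"
```

```text
the job is handed in; nothing more can be done
None
```

I drew the round-ended blank along the right lane to the front stop with the shut fingertips, and handed the job in with about 7 s on the clock. `close_job()` gave no verdict. The press was about 6–13 N at each reading.

- **Round blank:** it moved about 111 mm. In both views no wood shows between its near edge and the stop. Its long axis is parallel to the lane within about 0.2° by the fitted rectangle, and it lies flat on the bed. The fingertips travelled about 123 mm, so they slipped over it once it met the stop.
- **Square blank and punch:** the square blank measured within 0.1 mm of where it was. The punch looks unmoved in both pictures; I did not measure it.
- **Robot:** lifted clear, with about zero contact force at the last reading.
- **Disagreement:** the side camera read the blank about 100 mm wide instead of 90, and put its centre about 5 mm off the scene view in y. The along-lane values agreed to about 1 mm, so I used the scene view.

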